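Stow a stand tube under the sprung keeper of the tube rack

ROBOT

A 6-joint arm with a two-finger parallel gripper is mounted at the origin on the work surface. World frame = base frame: x ahead of the robot, y to its left, z up, the work surface at z = 0. Lengths are in mm, angles in rad, forces in N, time in s.
With the tool pointing down it reaches from about 400 to 925 mm from the base axis. Payload 12.5 kg.
Tool frame: the origin (TCP) lies on the centre line of the jaws, within the pads' length; the fingertips stand 14 mm ahead of it and the grasp point (between the pads) lies 5 mm behind it; z points along the fingers, x is the direction in which the jaws open and shut, and the axes are right-handed (so a half turn about z gives the same grasp; the last joint's range is limited). The gripper opens to 95 mm and grips with 3 to 60 N. Pads are 20 mm wide; open, the fingers measure 119 mm over their backs; the gripper's body (75 mm by 180 mm) begins 59 mm behind the grasp point.
Start: joints at [1.126, 0.491, 1.559, -0, 1.092, -0.106], TCP at [207.706, 589.494, 228.661] pointing down, gripper open.
Joint ranges: [-3.1, 3.1], [-0.84, 2.19], [0.05, 2.79], [-1.13, 4.28], [0.06, 2.93], [-2.69, 2.69]. Speed limits (rad/s): [2.22, 2.22, 2.79, 3.14, 3.14, 3.14].

INTERFACE

Orientations are given as [roll, pitch, yaw] about the fixed x, y, z axes, in that order (R = Rz(yaw) Ry(pitch) Rx(roll)).
In Python, from cell import state, read_camera, job_done gives the robot as it stands.
- The arm moves only by the shell command python3 -m handwheel 'ROWS'. ROWS is JSON, a list of rows, each an object of numbers: "hand": the finger opening in m, from 0 to 0.0951; "x", "y", "z": the shift along the world's x, y, z in m; "spin": the turn about the world's z in units of 5 degrees (1.0 is 5 degrees). In form: [{"hand": .., "x": .., "y": .., "z": .., "spin": ..}, ...]. A call has 1 to 20 rows; each row is the pose to reach, as a shift and turn from the pose commanded when the call began; what a row does not reach only later rows make up. A row lasts 1/12 s, in which the tool goes at most 41.7 mm and 7.16 degrees, less where a joint would pass 70% of its speed; a pose out of reach is approached as far as the arm can. A call with a gripper value outside its range is refused whole. The fingers move at their own pace and stop on an object; the grip force is fixed at half the most. Time passes only in rows, so rows that repeat a pose let the fingers close. It gives the time, the measured TCP pose, the force and the opening at its end, in the units of the state.
- state(): the state, without advancing time (a new reading comes with each control period).
- read_camera(name): name is "side" or "top" or "wrist"; returns a dict with "img" (420x560x3 uint8, red, green, blue), "fx", "fy", "cx", "cy" (pixels), "T" (4x4, takes a point from camera to world coordinates). Camera axes: x right, y down, z forward; pixel columns grow to the right and rows downward; lengths in mm; the calibration is good to about 2 mm. A picture is of the moment at which its call begins. There is no depth.
- job_done(): hands the job in, once; it reports no verdict.
The state is a dict: "t": time; "joints": joint angles; "qvel": joint speeds; "tau": joint torques, N m; "eef_pos": TCP position; "tcp_rot": TCP orientation; "ft_force": force on the tool from outside, world axes, zero at the start; "moment": the same for the moment, N m; "opening": opening from 0.0 (shut) to 1.0 (fully open).
Only numpy, scipy, OpenCV 4.12 (cv2) and the standard library are available. Lean on these libraries where they do the work, as an engineer would, in place of code of your own. Each camera call takes 0.05 s, during which the arm holds its last target. There are 200 camera calls.

TASK

Stow the loose stand tube in the rack: pull the rack's sprung keeper straight up to its stop, swing it aside and let it rest there, parked by itself; then lay the tube in the empty groove, centred and straight like its neighbours. Finally bring the keeper back over the tubes and let it down all the way onto them under control - do not let it snap down, do not drop the tube into the rack, and leave the two stowed tubes and everything else where they are.

Things in the scene. Friction and masses are not known exactly. Their poses are not given: they have to be found in the camera images.
- rack: Tube rack fixed to the table, plate 200 (x) by 305 (y). Origin on the table under the middle groove's centre. Plywood bed 190 by 190, top 22 above the table; three grooves along x at y = -60, 0, +60, each a pair of round rubber ribs, 24 apart, standing 7 above the bed. A seated tube's axis is 41 above the table, its top 57. The keeper's post stands at x 0, y -155.
- handle (a point): Centre of the keeper's black handle, a bar 18 wide, 70 long, 28 tall on top of its post; y runs along the bar, z up. Keeper down: 97 above the table. Under the bar a neck 14 wide, 12 high, then the arm. The keeper only rises, falls and turns about the post's vertical axis through this point. It moves with the keeper.
- keeper_tip (a point): End of the keeper's arm, on its underside: a flat aluminium bar 24 wide, 14 thick, parallel to the handle, reaching 237 from the post axis along the handle's +y; at home it lies across the middle of all three grooves.
- lift (a joint): Keeper height, m: 0 = down on the tubes (least -0.001), grows upward. Spring and weight pull it down: about 10 N when down, 15 N at the upper stop. The hard stop lies 40 to 50 mm up and must be felt. On the way a lug in a slot of the ring round the post bars turning; it comes free only in the last few mm below the stop.
- swing (a joint): Keeper turn, rad: 0 = home (end stop, can be felt), grows clockwise seen from above, arm towards the rack's +x; end stop 1.4. Turned past 0.6 at the upper stop and let go, it settles about 5 mm onto the ring and stays parked; clear of the grooves past 1.0. To come down it must be within about 0.08 of home. Turning takes under 0.5 N m.
- tube: The loose tube: bright steel, 180 long, 32 across, 0.2 to 0.45 kg, black band at one end (either way round is fine). Origin at its centre, x along its axis; it may be turned about that axis. Starts in a wooden rest at the left (170 by 60, 20 high, two rubber ribs), axis 39 above the table.
- free_groove: The empty groove: thin black rubber strip on the bed between its ribs. Origin at the groove's centre on the bed top, 22 above the table; x along the groove, z up. A seated tube's axis is 19 above it. Any of the three grooves may be the empty one.
- tube_a: Stowed tube, same as the loose one, in one of the other grooves. Origin at its centre, x along its axis.
- tube_b: Stowed tube, same as the loose one, in one of the other grooves. Origin at its centre, x along its axis.
- tape_roll: Bystander: black ring-shaped tape roll, 110 across, 48 high, lying flat. Origin at its foot or middle.
- mug: Bystander: white cup with a black lid, 80 across, 95 high. Origin at its foot.
- screwdriver: Bystander: screwdriver lying on the table. Origin at its foot or middle.
- spanner: Bystander: steel spanner lying on the table. Origin at its foot or middle.
- spray_can: Bystander: grey can, 60 across, 160 high. Origin at its foot or middle.
- stand_foot: Bystander: dark steel stand foot, 68 across, 55 high, a stub rising from a flat base. Origin at its foot or middle.
Not all that is in view belongs to the job. Leave any orange look-alike of the tube alone.

How it is judged (in metres and radians):
On the way, in this order (a step that is already met when the one before it is completed fails the run):
1. the keeper is pulled up to its stop (value of joint lift above 0.0428 m), for 0.1 s.
2. the keeper is swung aside and parked at rest on its ring (value of joint swing above 0.8 rad and value of joint lift between 0.034 and 0.0423 m and velocity of joint lift between -0.01 and 0.01 m/s), for 0.3 s.
3. with the keeper still parked, the tube lies seated in the empty groove, let go (y of tube in the frame of free_groove between -0.006 and 0.006 m and x of tube in the frame of free_groove between -0.025 and 0.025 m and z of tube in the frame of free_groove between 0.0152 and 0.0232 m and angle between the x axis of tube and the x axis of free_groove, either way round below 0.1 rad and value of joint swing above 0.8 rad and value of joint lift above 0.034 m and contact force between the fingers and tube below 0.1 N and linear speed of tube below 0.02 m/s), for 0.3 s.
At the end, for the whole second after the job is handed in: The tube lies at rest in the formerly empty groove (6 mm sideways, 4 mm in height, 25 mm lengthwise, 0.1 rad); the keeper is home (swing below 0.12 rad) and down on the tubes (lift below 3 mm); the stowed tubes have moved less than 12 mm (y of tube in the frame of free_groove between -0.006 and 0.006 m and x of tube in the frame of free_groove between -0.025 and 0.025 m and z of tube in the frame of free_groove between 0.0152 and 0.0232 m and angle between the x axis of tube and the x axis of free_groove, either way round below 0.1 rad and value of joint swing below 0.12 rad and value of joint lift below 0.003 m and linear speed of tube below 0.01 m/s and distance of each of tube_a, tube_b from where it was at the start of the episode below 0.012 m); the robot touches nothing.
It fails at once if the keeper snaps down (faster than 0.35 m/s between 30 and 8 mm) (velocity of joint lift below -0.35 m/s and value of joint lift between 0.008 and 0.03 m).
It fails at once if the tube is let go over the rack more than 12 mm above its seat (contact force between the fingers and tube below 0.05 N and z of tube in the frame of free_groove above 0.0312 m and horizontal distance between tube and free_groove below 0.08 m).
It fails at once if a stowed tube is shifted by more than 20 mm (distance of any of tube_a, tube_b from where it was at the start of the episode above 0.02 m).
It fails at once if a bystander is shifted by more than 30 mm (distance of any of tape_roll, mug, screwdriver, spanner, spray_can, stand_foot from where it was at the start of the episode above 0.03 m).
It also fails if it takes over 70 s, if anything falls off the work surface, if the arm or the gripper's body presses on something with over 40 N, if the wrist force passes 120 N, or if a joint passes its speed limit or range.

## Working session

There is one attempt and no reset: what is moved stays moved. The work goes in short steps, Python scripts to look and compute and a shell command to move; the robot and the scene stay as the last step left them, time stands still between calls to the robot, and variables do not carry over. Pictures are saved under pics/ and viewed, about 8 in all and at most 12, crops included, and the job is handed in when it is done.

```bash
mkdir -p pics; ls; python3 - <<'E'
from cell import state, read_camera
import cv2,numpy as np
for n in ["top","side"]:
    d=read_camera(n); cv2.imwrite(f"pics/{n}0.png",d["img"][:,:,::-1]); print(n,d["fx"],d["fy"],d["cx"],d["cy"],np.round(d["T"],3).tolist())
s=state();print(s)
E
```

```text
pics
top 460.42085700999496 460.42085700999496 275.90010687520635 212.06093142608242 [[-0.024, -0.984, 0.179, 298.32], [-1.0, 0.021, -0.021, 46.384], [0.017, -0.179, -0.984, 1311.697], [0.0, 0.0, 0.0, 1.0]]
side 439.1736866249332 439.1736866249332 281.64152973610544 211.2392610693671 [[0.998, -0.051, 0.026, 499.639], [-0.056, -0.783, 0.62, -742.221], [-0.011, -0.62, -0.784, 1069.751], [0.0, 0.0, 0.0, 1.0]]
{'t': 0.1, 'joints': array([ 1.12641729e+00,  4.91548510e-01,  1.55938171e+00, -3.00039004e-05,
        1.09167936e+00, -1.05612940e-01]), 'qvel': array([-0.00091562, -0.00195666, -0.00272096, -0.00035849, -0.00079156,
       -0.00150885]), 'tau': array([ 2.45849711e-03, -6.13631558e+01, -2.58606040e+01,  6.93274196e-02,
        4.70207131e-02, -1.16990850e-04]), 'eef_pos': array([207.61213338, 589.30705846, 228.09192643]), 'tcp_rot': array([-3.14151192e+00,  1.01406579e-03,  1.23204412e+00]), 'ft_force': array([ 0.51156942, -0.22392932,  0.21147696]), 'moment': array([ 0.08997365, -0.01601819,  0.02252898]), 'opening': 0.9979942482444029}
```

View pics/top0.png

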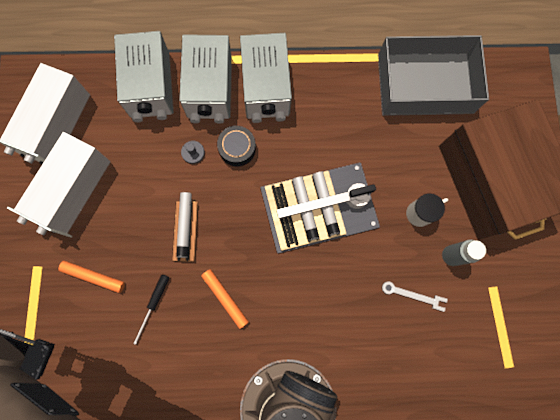

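View pics/side0.png

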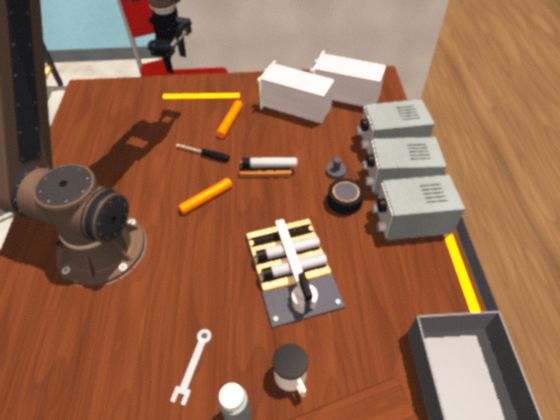

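The candidates for the tube in the top view are:
- steel tube in the wooden rest at (184,225)
- stowed steel tubes at (303,210) and (327,205)
- orange look-alikes at (92,277) and (225,299)

I choose the one at (184,225). The empty groove is the black strip at (286,215), which is the rack's +y groove. The keeper handle is at (362,192) and the arm tip at (278,212). Next is a close crop to check this.

```bash
cat > h.py <<'E'
import numpy as np,cv2
from cell import state, read_camera
def ray(d,u,v):
    r=d["T"][:3,:3]@np.array([(u-d["cx"])/d["fx"],(v-d["cy"])/d["fy"],1]);return d["T"][:3,3],r
def plane(d,u,v,z):
    d["T"]=np.array(d["T"]);o,r=ray(d,u,v);return o+r*(z-o[2])/r[2]
def proj(d,p):
    T=np.linalg.inv(np.array(d["T"]));q=T[:3,:3]@np.array(p)+T[:3,3];return d["fx"]*q[0]/q[2]+d["cx"],d["fy"]*q[1]/q[2]+d["cy"]
E
python3 - <<'E'
from h import *
d=read_camera("top");im=d["img"]
cv2.imwrite("pics/c1.png",cv2.resize(im[150:265,165:385,::-1],None,fx=3.6,fy=3.6,interpolation=cv2.INTER_CUBIC))
for n,(u,v) in dict(post=(362,192),tip=(278,212),tube=(184,225)).items(): print(n,plane(d,u,v,{'post':111,'tip':70,'tube':55}[n]).round(1))
hsv=cv2.cvtColor(im,cv2.COLOR_RGB2HSV)
for (u,v) in [(184,215),(286,215),(275,195),(270,200),(340,225),(370,225),(360,240)]: print(u,v,im[v,u],hsv[v,u])
E
```

```text
post [ 566.6 -211.1  111. ]
tip [524.4  14.4  70. ]
tube [496.3 273.6  55. ]
184 215 [245 239 233] [ 15  12 245]
286 215 [255 255 255] [  0   0 255]
275 195 [31 32 33] [105  15  33]
270 200 [252 233 174] [ 23  79 252]
340 225 [255 247 194] [ 26  61 255]
370 225 [111 106 109] [162  11 111]
360 240 [127  79  55] [ 10 145 127]
```

View pics/c1.png

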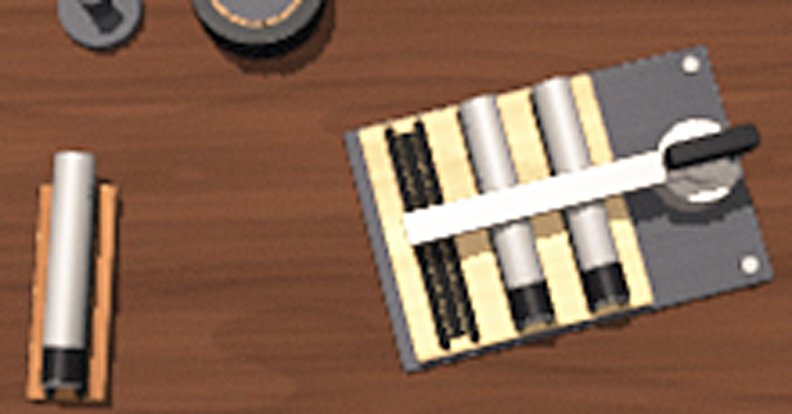

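The crop confirms it. The loose tube's ends are at (75,153) and (65,390), with the band at the near end. The empty groove is the double black rib from (404,126) to (460,344). The handle bar runs from (668,157) to (760,137), and the arm tip is at (407,228). All are crop pixels.

```bash
python3 - <<'E'
from h import *
d=read_camera("top")
c=lambda x,y,z: plane(d,165+(x+.5)/3.6-.5,150+(y+.5)/3.6-.5,z)
P=[c(*p,6) for p in [(348,132),(705,47),(772,277),(408,370)]]
print("plate",np.round(P,1).tolist(),[round(np.linalg.norm(P[i]-P[i-1]),1) for i in range(4)])
a,b=c(668,157,111),c(760,137,111);print("handle",a.round(1),b.round(1),(a+b)/2,np.linalg.norm(a-b))
t=c(407,228,71);h=(a+b)/2;print("tip",t, np.linalg.norm((t-h)[:2]),"dir",np.degrees(np.arctan2(*(t-h)[[1,0]])))
g1,g2=c(404,126,29),c(460,344,29);print("groove",(g1+g2)/2,np.linalg.norm(g1-g2),"ang",np.degrees(np.arctan2(*(g1-g2)[[1,0]])))
a1,a2=c(477,98,45),c(536,325,45);print("A",(a1+a2)/2,np.linalg.norm(a1-a2),np.degrees(np.arctan2(*(a1-a2)[[1,0]])))
a1,a2=c(551,79,45),c(610,308,45);print("B",(a1+a2)/2,np.linalg.norm(a1-a2),np.degrees(np.arctan2(*(a1-a2)[[1,0]])))
t1,t2=c(75,153,45),c(65,390,45);print("tube",t1,t2,(t1+t2)/2,np.linalg.norm(t1-t2),np.degrees(np.arctan2(*(t1-t2)[[1,0]])))
# side view handle & tip
s=read_camera("side")
cv2.imwrite("pics/s1.png",np.hstack([cv2.resize(s["img"][y:y+115,x:x+110,::-1],None,fx=3.6,fy=3.6,interpolation=cv2.INTER_CUBIC) for x,y in [(240,212),(215,120)]]))
E
```

```text
plate [[613.1, 59.5, 6.0], [678.7, -234.2, 6.0], [487.2, -277.0, 6.0], [419.5, 15.8, 6.0]] [np.float64(198.5), np.float64(300.9), np.float64(196.2), np.float64(300.5)]
handle [ 563.8 -179.2  111. ] [ 577.7 -248.8  111. ] [ 570.7631456  -214.01315491  111.        ] 71.03475655809827
tip [521.53469175  15.36109888  71.        ] 234.5975041807913 dir 102.11310428885254
groove [524.10337318  -4.97169888  29.        ] 179.25019740769358 ang 12.629964092102309
A [538.71232896 -62.87612662  45.        ] 185.17452195885585 12.330021726299176
B [ 551.81424998 -121.25227478   45.        ] 187.2423953550633 11.756184641388048
tube [591.23189507 272.34016823  45.        ] [406.63699358 277.94260604  45.        ] [498.93444433 275.14138713  45.        ] 184.67989865048665 -1.7383878719943633
```

View pics/s1.png

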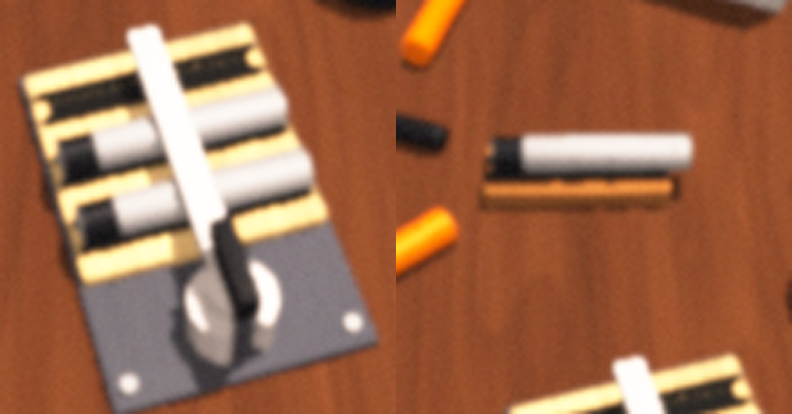

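```bash
python3 -m handwheel '[{"hand":0.095,"x":0.04,"y":-0.09,"z":0.0,"spin":-1.3},{"x":0.08,"y":-0.18,"spin":-2.6,"z":0,"hand":0.095},{"x":0.12,"y":-0.27,"spin":-3.9,"z":0,"hand":0.095},{"x":0.18,"y":-0.4,"spin":-6,"z":0,"hand":0.095},{"x":0.18,"y":-0.4,"spin":-6,"z":0,"hand":0.095},{"x":0.18,"y":-0.4,"spin":-6,"z":0,"hand":0.095},{"x":0.18,"y":-0.4,"spin":-6,"z":0,"hand":0.095},{"x":0.18,"y":-0.4,"spin":-6,"z":0,"hand":0.095},{"x":0.18,"y":-0.4,"spin":-6,"z":0,"hand":0.095},{"x":0.18,"y":-0.4,"spin":-6,"z":0,"hand":0.095},{"x":0.18,"y":-0.4,"spin":-6,"z":0,"hand":0.095},{"x":0.18,"y":-0.4,"spin":-6,"z":0,"hand":0.095},{"x":0.18,"y":-0.4,"spin":-6,"z":0,"hand":0.095}]'
```

```text
t: 1.33
eef_pos: [388.1, 188.7, 228.7]
tcp_rot: [-3.142, -0.0, 0.706]
ft_force: [0.1, 0.1, -0.5]
opening: 1.0
```

```bash
python3 -m handwheel '[{"hand":0.095,"x":0.18,"y":-0.402,"z":0.0,"spin":-5.6},{"hand":0.095,"x":0.18,"y":-0.402,"z":0.0,"spin":-5.6},{"hand":0.095,"x":0.18,"y":-0.402,"z":0.0,"spin":-5.6},{"hand":0.095,"x":0.18,"y":-0.402,"z":0.0,"spin":-5.6},{"hand":0.095,"x":0.18,"y":-0.402,"z":0.0,"spin":-5.6},{"hand":0.095,"x":0.18,"y":-0.402,"z":0.0,"spin":-5.6},{"hand":0.095,"x":0.18,"y":-0.402,"z":0.0,"spin":-5.6},{"hand":0.095,"x":0.18,"y":-0.402,"z":0.0,"spin":-5.6},{"hand":0.095,"x":0.18,"y":-0.402,"z":0.0,"spin":-5.6},{"hand":0.095,"x":0.18,"y":-0.402,"z":0.0,"spin":-5.6},{"hand":0.095,"x":0.18,"y":-0.402,"z":0.0,"spin":-5.6},{"hand":0.045,"x":0.18,"y":-0.402,"z":0.0,"spin":-5.6},{"hand":0.045,"x":0.18,"y":-0.402,"z":0.0,"spin":-5.6},{"hand":0.045,"x":0.18,"y":-0.402,"z":0.0,"spin":-5.6},{"hand":0.045,"x":0.18,"y":-0.402,"z":0.0,"spin":-5.6}]'
python3 - <<'E'
from h import *
d=read_camera("wrist");cv2.imwrite("pics/w1.png",d["img"][:,:,::-1]);print(np.round(d["T"],3).tolist(),d["fx"],state()["opening"])
for p in [(570.5,-213.5,111),(578.1,-247.7,111),(562.9,-179.3,111),(524,-5,29)]: print(proj(d,p))
E
```

```text
t: 2.58
eef_pos: [567.6, -210.7, 228.8]
tcp_rot: [-3.141, 0.0, 0.222]
ft_force: [-0.8, 0.2, 0.4]
opening: 0.776
[[0.975, 0.214, 0.053, 553.124], [0.22, -0.947, -0.235, -147.021], [0.0, 0.241, -0.97, 384.799], [0.0, 0.0, 0.0, 1.0]] 348.279179575005 0.7341564512405881
(np.float64(282.2287117642445), np.float64(210.10109157269892))
(np.float64(282.00333143255364), np.float64(250.8095320219341))
(np.float64(282.467998094685), np.float64(166.88093451650622))
(np.float64(282.60357270196124), np.float64(-44.81350343643345))
```

View pics/w1.png

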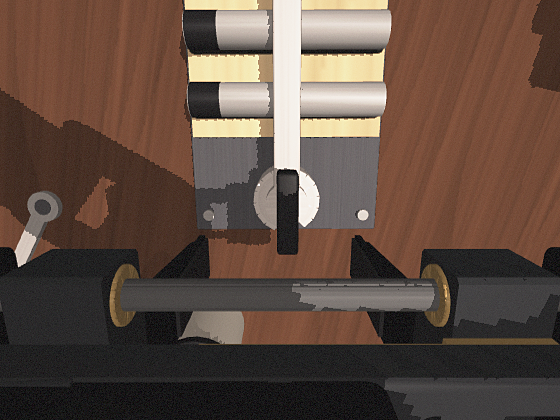

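```bash
python3 - <<'E'
from h import *
d=read_camera("wrist");s=state();print(s["eef_pos"].round(1),s["tcp_rot"])
im=d["img"].astype(int)
m=(im.max(2)<60).astype(np.uint8);m[:150]=0;m[258:]=0;m[:,:270]=0;m[:,:]*=1;m[:,306:]=0
n,l,st,c=cv2.connectedComponentsWithStats(m);i=1+np.argmax(st[1:,4]);print(st[i],c[i])
ys,xs=np.where(l==i)
for r in range(165,258,6):
    q=xs[ys==r]; print(r,(q.min(),q.max()) if len(q) else None,im[r,288],end=' ')
print()
a=plane(d,288,254,111);print("far end",a); 
for v in (170,193): print(plane(d,288,v,111))
for u,v in [(288,200),(288,245)]: print(plane(d,u,v,111))
# yaw of rack from wrist: stowed tube A ends
for z,uv in [(45,[(217,100),(385,98)]),(6,[(193,137),(373,228)])]: print([plane(d,*p,z).round(1) for p in uv])
E
```

```text
[ 567.7 -211.1  229. ] [ 3.14151343e+00 -3.32306337e-04  2.21289756e-01]
[ 277  169   22   85 1466] [286.86425648 216.91473397]
165 None [242 232 224] 171 (np.int64(277), np.int64(296)) [26 23 19] 177 (np.int64(277), np.int64(298)) [75 70 68] 183 (np.int64(277), np.int64(298)) [77 72 69] 189 (np.int64(277), np.int64(297)) [73 69 67] 195 (np.int64(277), np.int64(297)) [27 16 25] 201 (np.int64(277), np.int64(297)) [26 27 24] 207 (np.int64(277), np.int64(297)) [28 30 31] 213 (np.int64(277), np.int64(297)) [26 32 32] 219 (np.int64(277), np.int64(297)) [31 31 30] 225 (np.int64(277), np.int64(297)) [33 32 33] 231 (np.int64(277), np.int64(297)) [30 31 30] 237 (np.int64(277), np.int64(297)) [38 39 39] 243 (np.int64(277), np.int64(297)) [29 30 36] 249 (np.int64(277), np.int64(297)) [31 29 32] 255 None [121  79  59] 
far end [ 583.7009997  -249.60255057  111.        ]
[ 567.76515653 -180.93512532  111.        ]
[ 571.94064517 -198.92727366  111.        ]
[ 573.2384929  -204.51968952  111.        ]
[ 581.89974354 -241.84095169  111.        ]
[array([ 491.9, -139.9,   45. ]), array([ 644.3, -103.7,   45. ])]
[array([ 466.6, -181.8,    6. ]), array([ 682.6, -237. ,    6. ])]
```

```bash
python3 - <<'E'
from h import *
s=read_camera("side");im=s["img"]
c=lambda x,y,z: plane(s,240+(x+.5)/3.6-.5,212+(y+.5)/3.6-.5,z)
print("handle", c(222,225,111),c(247,308,111)); print("tip",c(143,32,71))
a,b=c(48,107,29),c(252,60,29); print("groove",(a+b)/2,a,b,np.degrees(np.arctan2(*(b-a)[[1,0]])))
print("plate",c(378,342,6),c(115,412,6))
E
python3 - <<'E'
from h import *
s=read_camera("side");cv2.imwrite("pics/s2.png",cv2.resize(s["img"][215:325,240:350,::-1],None,fx=5,fy=5,interpolation=cv2.INTER_CUBIC))
E
```

```text
handle [ 569.39743075 -187.88240804  111.        ] [ 580.73236527 -252.3129688   111.        ]
tip [524.60676376  13.6926659   71.        ]
groove [529.38043401  -6.61723801  29.        ] [446.12023311 -24.43599686  29.        ] [612.64063492  11.20152084  29.        ] 12.079812561556663
plate [ 682.52194803 -231.93291561    6.        ] [ 488.33685887 -274.14364233    6.        ]
```

```bash
python3 -m handwheel '[{"hand":0.055,"x":0.006,"y":-0.0035,"z":-0.03,"spin":0},{"hand":0.055,"x":0.006,"y":-0.0035,"z":-0.06,"spin":0},{"hand":0.055,"x":0.006,"y":-0.0035,"z":-0.085,"spin":0},{"hand":0.055,"x":0.006,"y":-0.0035,"z":-0.105,"spin":0},{"hand":0.055,"x":0.006,"y":-0.0035,"z":-0.12,"spin":0},{"hand":0.055,"x":0.006,"y":-0.0035,"z":-0.132,"spin":0},{"hand":0.055,"x":0.006,"y":-0.0035,"z":-0.132,"spin":0},{"hand":0.03,"x":0.006,"y":-0.0035,"z":-0.132,"spin":0},{"hand":0.025,"x":0.006,"y":-0.0035,"z":-0.132,"spin":0},{"hand":0.025,"x":0.006,"y":-0.0035,"z":-0.132,"spin":0},{"hand":0.022,"x":0.006,"y":-0.0035,"z":-0.132,"spin":0},{"hand":0.02,"x":0.006,"y":-0.0035,"z":-0.132,"spin":0}]'
python3 - <<'E'
from h import *
d=read_camera("wrist");cv2.imwrite("pics/w2.png",d["img"][:,:,::-1]);s=state();print(s["opening"],s["ft_force"],s["eef_pos"])
E
```

```text
t: 3.78
eef_pos: [573.9, -216.1, 97.4]
tcp_rot: [3.141, -0.001, 0.22]
ft_force: [-0.0, 0.8, 0.1]
opening: 0.287
0.24794392886716657 [-0.33763137 -0.00128749 -0.38853623] [ 573.87549737 -216.0733233    97.21563922]
```

View pics/w2.png

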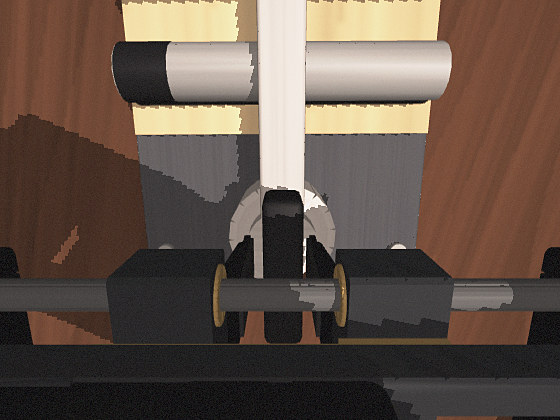

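```bash
python3 - <<'E'
from h import *
d=read_camera("wrist");a,b=plane(d,283.5,190,111),plane(d,283.5,343,111);print(a,b,(a+b)/2,np.linalg.norm(a-b))
print([plane(d,u,v,45) for u,v in [(112,72),(452,70)]])
E
python3 -m handwheel '[{"hand":0.01,"x":0,"y":0,"z":0,"spin":0},{"hand":0.0,"x":0,"y":0,"z":0,"spin":0},{"hand":0,"x":0,"y":0,"z":0,"spin":0},{"hand":0,"x":0,"y":0,"z":0,"spin":0},{"hand":0,"x":0,"y":0,"z":0,"spin":0}]'
```

```text
[ 567.02572168 -178.40726239  111.        ] [ 583.04609471 -248.99684032  111.        ] [ 575.03590819 -213.70205135  111.        ] 72.3846728559598
[array([ 461.89158514, -145.95105908,   45.        ]), array([ 647.65216398, -103.23262476,   45.        ])]
t: 4.3
eef_pos: [574.9, -215.9, 97.1]
tcp_rot: [3.14, -0.003, 0.22]
ft_force: [6.8, 2.7, 0.6]
opening: 0.184
```

```bash
python3 -m handwheel '[{"hand":0,"x":0.001,"y":0.0005,"z":0.003,"spin":0},{"hand":0,"x":0.001,"y":0.0005,"z":0.007,"spin":0},{"hand":0,"x":0.001,"y":0.0005,"z":0.012,"spin":0},{"hand":0,"x":0.001,"y":0.0005,"z":0.017,"spin":0},{"hand":0,"x":0.001,"y":0.0005,"z":0.022,"spin":0},{"hand":0,"x":0.001,"y":0.0005,"z":0.027,"spin":0},{"hand":0,"x":0.001,"y":0.0005,"z":0.032,"spin":0},{"hand":0,"x":0.001,"y":0.0005,"z":0.037,"spin":0},{"hand":0,"x":0.001,"y":0.0005,"z":0.04,"spin":0},{"hand":0,"x":0.001,"y":0.0005,"z":0.04,"spin":0}]'
for i in 1; do python3 -m handwheel '[{"hand":0,"x":0,"y":0,"z":0.002,"spin":0},{"hand":0,"x":0,"y":0,"z":0.002,"spin":0}]';done
python3 -m handwheel '[{"hand":0,"x":0,"y":0,"z":0.002,"spin":0},{"hand":0,"x":0,"y":0,"z":0.002,"spin":0}]'
```

```text
t: 5.13
eef_pos: [575.1, -215.4, 136.3]
tcp_rot: [3.142, -0.001, 0.22]
ft_force: [6.1, 0.0, -12.4]
opening: 0.187
t: 5.3
eef_pos: [575.1, -215.4, 138.0]
tcp_rot: [-3.141, -0.001, 0.22]
ft_force: [7.4, 0.4, -13.4]
opening: 0.19
t: 5.47
eef_pos: [575.1, -215.4, 139.9]
tcp_rot: [-3.141, -0.0, 0.22]
ft_force: [6.8, 0.0, -13.9]
opening: 0.189
```

```bash
python3 -m handwheel '[{"hand":0,"x":0,"y":0,"z":0.001,"spin":0},{"hand":0,"x":0,"y":0,"z":0.001,"spin":0}]'
python3 -m handwheel '[{"hand":0,"x":0,"y":0,"z":0.001,"spin":0},{"hand":0,"x":0,"y":0,"z":0.001,"spin":0}]'
python3 -m handwheel '[{"hand":0,"x":0,"y":0,"z":0.001,"spin":0},{"hand":0,"x":0,"y":0,"z":0.001,"spin":0}]'
```

```text
t: 5.63
eef_pos: [575.1, -215.4, 140.8]
tcp_rot: [-3.141, -0.001, 0.22]
ft_force: [6.8, 0.2, -13.1]
opening: 0.186
t: 5.8
eef_pos: [575.1, -215.4, 141.7]
tcp_rot: [-3.141, -0.0, 0.22]
ft_force: [6.8, -0.6, -14.2]
opening: 0.187
t: 5.97
eef_pos: [575.1, -215.4, 142.7]
tcp_rot: [-3.141, -0.0, 0.22]
ft_force: [6.7, 0.3, -13.9]
opening: 0.19
```

```bash
python3 -m handwheel '[{"hand":0,"x":0,"y":0,"z":0.001,"spin":0},{"hand":0,"x":0,"y":0,"z":0.001,"spin":0}]'
python3 -m handwheel '[{"hand":0,"x":0,"y":0,"z":0.001,"spin":0},{"hand":0,"x":0,"y":0,"z":0.001,"spin":0}]'
python3 -m handwheel '[{"hand":0,"x":0,"y":0,"z":0.001,"spin":0},{"hand":0,"x":0,"y":0,"z":0.001,"spin":0}]'
```

```text
t: 6.13
eef_pos: [575.0, -215.4, 143.3]
tcp_rot: [-3.141, -0.0, 0.22]
ft_force: [8.2, -0.0, -17.0]
opening: 0.187
t: 6.3
eef_pos: [575.0, -215.2, 143.5]
tcp_rot: [-3.14, 0.0, 0.219]
ft_force: [10.5, -0.3, -25.2]
opening: 0.185
t: 6.47
eef_pos: [574.9, -215.1, 143.7]
tcp_rot: [-3.14, 0.001, 0.219]
ft_force: [11.8, -1.0, -31.4]
opening: 0.19
```

```bash
python3 -m handwheel '[{"hand":0,"x":0,"y":0,"z":-0.0015,"spin":0},{"hand":0,"x":0,"y":0,"z":-0.0015,"spin":0},{"hand":0,"x":0,"y":0,"z":-0.0015,"spin":-0.3},{"hand":0,"x":0,"y":0,"z":-0.0015,"spin":-0.7},{"hand":0,"x":0,"y":0,"z":-0.0015,"spin":-1.2},{"hand":0,"x":0,"y":0,"z":-0.0015,"spin":-1.8},{"hand":0,"x":0,"y":0,"z":-0.0015,"spin":-2.4},{"hand":0,"x":0,"y":0,"z":-0.0015,"spin":-3}]'
```

```text
t: 7.13
eef_pos: [574.9, -215.1, 143.5]
tcp_rot: [-3.14, 0.0, -0.045]
ft_force: [8.9, -0.0, -19.6]
opening: 0.184
```

```bash
python3 -m handwheel '[{"hand":0,"x":0,"y":0,"z":0,"spin":-0.8},{"hand":0,"x":0,"y":0,"z":0,"spin":-1.6},{"hand":0,"x":0,"y":0,"z":0,"spin":-2.4},{"hand":0,"x":0,"y":0,"z":0,"spin":-3.2},{"hand":0,"x":0,"y":0,"z":0,"spin":-4},{"hand":0,"x":0,"y":0,"z":0,"spin":-4.8},{"hand":0,"x":0,"y":0,"z":0,"spin":-5.6},{"hand":0,"x":0,"y":0,"z":0,"spin":-6.4},{"hand":0,"x":0,"y":0,"z":0,"spin":-7.2},{"hand":0,"x":0,"y":0,"z":0,"spin":-8},{"hand":0,"x":0,"y":0,"z":0,"spin":-8.8},{"hand":0,"x":0,"y":0,"z":0,"spin":-9.6},{"hand":0,"x":0,"y":0,"z":0,"spin":-10.3},{"hand":0,"x":0,"y":0,"z":0,"spin":-10.7},{"hand":0,"x":0,"y":0,"z":0,"spin":-10.7},{"hand":0,"x":0,"y":0,"z":0,"spin":-10.7}]'
python3 -c "
from h import *
s=state();print(s['ft_force'],s['moment'],s['tcp_rot'])"
```

```text
t: 8.47
eef_pos: [575.0, -215.1, 143.5]
tcp_rot: [-3.141, 0.001, -0.976]
ft_force: [9.6, 0.2, -19.9]
opening: 0.19
[  9.59990628   0.22782052 -19.93043418] [ 0.04290531 -1.66174139 -0.06098318] [-3.14128839e+00  1.12563032e-03 -9.76413934e-01]
```

```bash
python3 -m handwheel '[{"hand":0,"x":0,"y":0,"z":-0.002,"spin":0},{"hand":0,"x":0,"y":0,"z":-0.003,"spin":0},{"hand":0,"x":0,"y":0,"z":-0.004,"spin":0},{"hand":0,"x":0,"y":0,"z":-0.005,"spin":0},{"hand":0,"x":0,"y":0,"z":-0.006,"spin":0},{"hand":0,"x":0,"y":0,"z":-0.007,"spin":0},{"hand":0,"x":0,"y":0,"z":-0.007,"spin":0},{"hand":0,"x":0,"y":0,"z":-0.007,"spin":0}]'
```

```text
t: 9.13
eef_pos: [575.1, -215.1, 138.1]
tcp_rot: [-3.141, 0.0, -0.976]
ft_force: [5.0, 3.1, -5.7]
opening: 0.188
```

```bash
python3 -m handwheel '[{"hand":0,"x":0,"y":0,"z":-0.0005,"spin":0},{"hand":0.05,"x":0,"y":0,"z":-0.0005,"spin":0},{"hand":0.05,"x":0,"y":0,"z":-0.0005,"spin":0},{"hand":0.05,"x":0,"y":0,"z":-0.0005,"spin":0},{"hand":0.05,"x":0,"y":0,"z":-0.0005,"spin":0},{"hand":0.06,"x":0,"y":0,"z":0.0,"spin":0},{"hand":0.06,"x":0,"y":0,"z":0.03,"spin":0},{"hand":0.08,"x":0,"y":0,"z":0.06,"spin":0},{"hand":0.08,"x":0,"y":0,"z":0.09,"spin":0},{"hand":0.08,"x":0,"y":0,"z":0.1,"spin":0}]'
python3 - <<'E'
from h import *
d=read_camera("top");cv2.imwrite("pics/t2.png",cv2.resize(d["img"][120:265,165:385,::-1],None,fx=3.6,fy=3.6,interpolation=cv2.INTER_CUBIC))
E
```

```text
t: 9.97
eef_pos: [575.6, -216.0, 242.5]
tcp_rot: [-3.139, -0.005, -0.976]
ft_force: [-0.6, 0.4, 0.8]
opening: 0.758
```

View pics/t2.png

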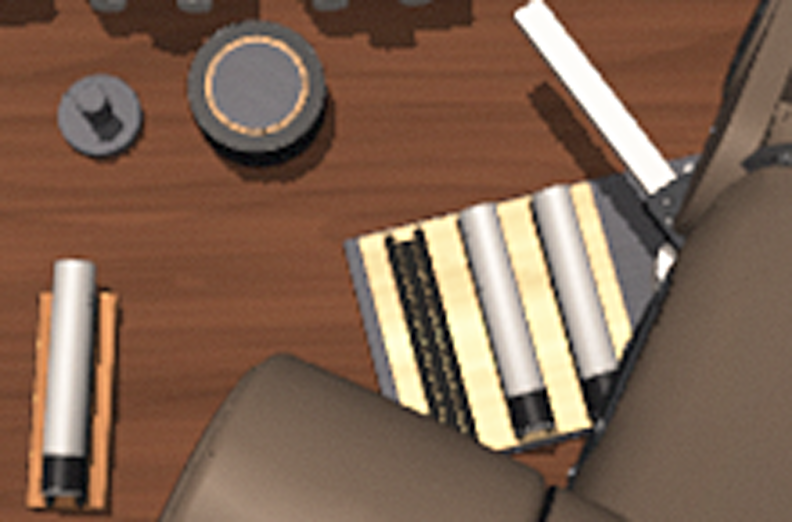

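```bash
python3 -m handwheel '[{"hand":0.095,"x":-0.006,"y":0.04,"z":0,"spin":1.4},{"hand":0.095,"x":-0.012,"y":0.08,"z":0,"spin":2.8},{"hand":0.095,"x":-0.018,"y":0.12,"z":0,"spin":4.2},{"hand":0.095,"x":-0.025,"y":0.16,"z":0,"spin":5.6},{"hand":0.095,"x":-0.03,"y":0.2,"z":0,"spin":7},{"hand":0.095,"x":-0.036,"y":0.24,"z":0,"spin":8.4},{"hand":0.095,"x":-0.042,"y":0.28,"z":0,"spin":9.8},{"hand":0.095,"x":-0.05,"y":0.32,"z":0,"spin":11.2},{"hand":0.095,"x":-0.055,"y":0.36,"z":0,"spin":12.6},{"hand":0.095,"x":-0.06,"y":0.4,"z":0,"spin":14},{"hand":0.095,"x":-0.068,"y":0.44,"z":0,"spin":15.4},{"hand":0.095,"x":-0.074,"y":0.48,"z":0,"spin":16.8},{"hand":0.095,"x":-0.075,"y":0.49,"z":0,"spin":18.2},{"hand":0.095,"x":-0.075,"y":0.49,"z":0,"spin":19.6},{"hand":0.095,"x":-0.075,"y":0.49,"z":0,"spin":21}]'
python3 -m handwheel '[{"hand":0.095,"x":0,"y":0,"z":0,"spin":1.4},{"hand":0.095,"x":0,"y":0,"z":0,"spin":2.8},{"hand":0.095,"x":0,"y":0,"z":0,"spin":4.2},{"hand":0.095,"x":0,"y":0,"z":0,"spin":5.6},{"hand":0.095,"x":0,"y":0,"z":0,"spin":7},{"hand":0.095,"x":0,"y":0,"z":0,"spin":7.8},{"hand":0.06,"x":0,"y":0,"z":0,"spin":7.8},{"hand":0.06,"x":0,"y":0,"z":0,"spin":7.8}]'
python3 - <<'E'
from h import *
d=read_camera("wrist");cv2.imwrite("pics/w3.png",d["img"][:,:,::-1])
s=read_camera("side");c=lambda x,y,z: plane(s,215+(x-396+.5)/3.6-.5,120+(y+.5)/3.6-.5,z)
print(c(488,157,41),c(692,152,41))
print("keeper dirs later",state()["eef_pos"],state()["tcp_rot"])
t=read_camera("top");cv2.imwrite("pics/t3.png",cv2.resize(t["img"][120:265,200:420,::-1],None,fx=3.6,fy=3.6,interpolation=cv2.INTER_CUBIC))
E
```

```text
t: 11.27
eef_pos: [498.9, 275.5, 236.7]
tcp_rot: [-3.141, 0.002, 0.865]
ft_force: [0.7, -0.2, 0.3]
opening: 0.997
t: 11.93
eef_pos: [499.5, 274.3, 237.3]
tcp_rot: [-3.14, 0.0, 1.535]
ft_force: [0.0, -0.4, 0.0]
opening: 0.91
[409.88814612 279.52927167  41.        ] [595.40176197 273.35051888  41.        ]
keeper dirs later [499.56668813 274.41830506 237.61819285] [-3.14090141e+00  2.47284108e-04  1.53498590e+00]
```

View pics/w3.png

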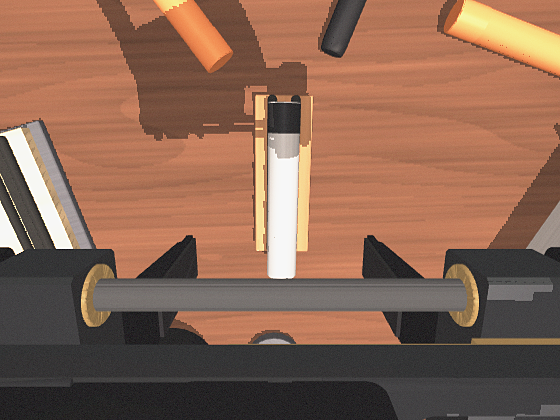

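View pics/t3.png

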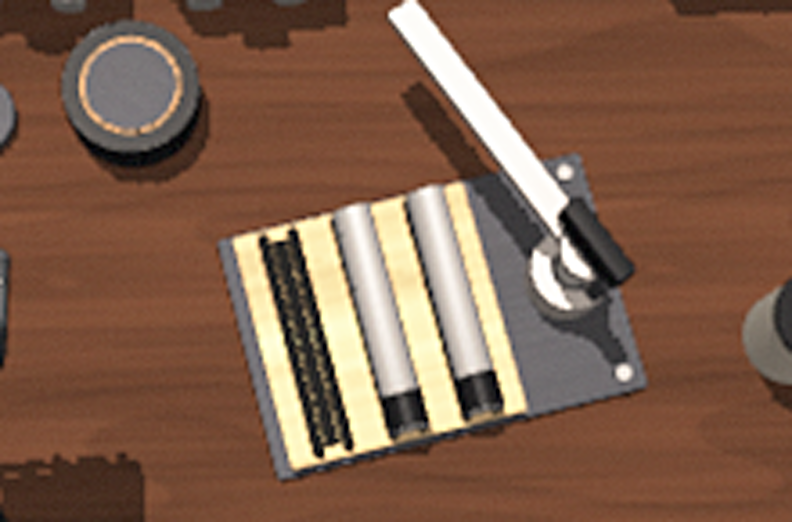

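```bash
python3 - <<'E'
from h import *
d=read_camera("wrist");im=d["img"]
for r in [110,150,180,200,240,265]:
    g=im[r,255:315].astype(int).mean(1); print(r,np.where(np.abs(np.diff(g))>40)[0]+255)
print(im[85:110:3,285].tolist(), im[268:286:2,282].tolist())
a,b=plane(d,286,97,45),plane(d,283,277,45);print(a,b,(a+b)/2,np.linalg.norm(a-b))
E
```

```text
110 [262 266 300 310 311]
150 [263 266 267 294 298 299 310]
180 [263 267 297 298 309]
200 [262 267 308 309]
240 [255 262 265 266 295 296 307]
265 [266 294]
[[117, 79, 62], [122, 85, 67], [118, 79, 64], [115, 81, 62], [180, 125, 88], [180, 124, 88], [43, 39, 41], [59, 57, 58], [58, 55, 58]] [[247, 247, 247], [247, 247, 247], [247, 247, 247], [247, 247, 247], [249, 249, 249], [243, 231, 217], [85, 80, 80], [102, 98, 96], [119, 111, 112]]
[408.86728197 281.74300765  45.        ] [594.86032578 272.87201496  45.        ] [501.86380388 277.30751131  45.        ] 186.20447592366025
```

```bash
python3 -m handwheel '[{"hand":0.06,"x":0.002,"y":0.003,"z":-0.035,"spin":0},{"hand":0.06,"x":0.002,"y":0.003,"z":-0.07,"spin":0},{"hand":0.06,"x":0.002,"y":0.003,"z":-0.105,"spin":0},{"hand":0.06,"x":0.002,"y":0.003,"z":-0.13,"spin":0},{"hand":0.06,"x":0.002,"y":0.003,"z":-0.15,"spin":0},{"hand":0.06,"x":0.002,"y":0.003,"z":-0.165,"spin":0},{"hand":0.06,"x":0.002,"y":0.003,"z":-0.18,"spin":0},{"hand":0.06,"x":0.002,"y":0.003,"z":-0.19,"spin":0},{"hand":0.055,"x":0.002,"y":0.003,"z":-0.193,"spin":0},{"hand":0.05,"x":0.002,"y":0.003,"z":-0.193,"spin":0},{"hand":0.045,"x":0.002,"y":0.003,"z":-0.193,"spin":0},{"hand":0.04,"x":0.002,"y":0.003,"z":-0.193,"spin":0},{"hand":0.036,"x":0.002,"y":0.003,"z":-0.193,"spin":0},{"hand":0.032,"x":0.002,"y":0.003,"z":-0.193,"spin":0}]'
python3 -m handwheel '[{"hand":0.025,"x":0,"y":0,"z":0,"spin":0},{"hand":0.01,"x":0,"y":0,"z":0,"spin":0},{"hand":0,"x":0,"y":0,"z":0,"spin":0},{"hand":0,"x":0,"y":0,"z":0,"spin":0},{"hand":0,"x":0,"y":0,"z":0,"spin":0}]'
```

```text
t: 13.3
eef_pos: [502.0, 277.6, 45.8]
tcp_rot: [3.141, -0.001, 1.537]
ft_force: [0.1, 0.5, 0.2]
opening: 0.363
t: 13.72
eef_pos: [501.9, 277.1, 45.7]
tcp_rot: [3.141, 0.0, 1.537]
ft_force: [-0.2, -4.6, 6.4]
opening: 0.329
```

```bash
python3 -m handwheel '[{"hand":0,"x":0,"y":0,"z":0.005,"spin":0},{"hand":0,"x":0,"y":0,"z":0.015,"spin":0},{"hand":0,"x":0,"y":0,"z":0.03,"spin":0},{"hand":0,"x":0,"y":0,"z":0.06,"spin":0},{"hand":0,"x":0,"y":0,"z":0.09,"spin":0},{"hand":0,"x":0,"y":0,"z":0.12,"spin":0},{"hand":0,"x":0,"y":0,"z":0.12,"spin":0},{"hand":0,"x":0,"y":0,"z":0.12,"spin":0}]'
python3 - <<'E'
from h import *
d=read_camera("wrist");im=d["img"];cv2.imwrite("pics/w4.png",im[:,:,::-1])
print(state()["ft_force"],state()["opening"],state()["eef_pos"],state()["moment"])
E
```

```text
t: 14.38
eef_pos: [502.1, 277.9, 167.2]
tcp_rot: [3.138, -0.002, 1.538]
ft_force: [-0.6, 0.0, -2.4]
opening: 0.329
[ 0.29320348 -0.10558006 -2.35284127] 0.3261039557734906 [501.44096942 277.59080523 165.63524633] [0.0355338  0.02888344 0.02221356]
```

View pics/w4.png

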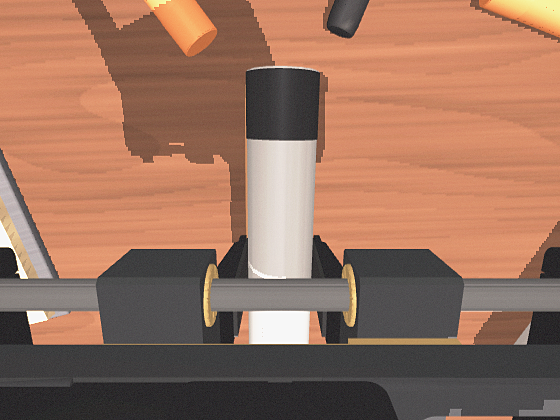

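```bash
python3 -m handwheel '[{"hand":0,"x":0.001,"y":-0.02,"z":0,"spin":0.3},{"hand":0,"x":0.003,"y":-0.05,"z":0,"spin":0.6},{"hand":0,"x":0.006,"y":-0.08,"z":0,"spin":0.9},{"hand":0,"x":0.008,"y":-0.11,"z":0,"spin":1.3},{"hand":0,"x":0.01,"y":-0.14,"z":0,"spin":1.7},{"hand":0,"x":0.012,"y":-0.17,"z":0,"spin":2.1},{"hand":0,"x":0.014,"y":-0.2,"z":0,"spin":2.5},{"hand":0,"x":0.016,"y":-0.225,"z":0,"spin":2.9},{"hand":0,"x":0.017,"y":-0.244,"z":0,"spin":2.9},{"hand":0,"x":0.017,"y":-0.244,"z":0,"spin":2.9},{"hand":0,"x":0.017,"y":-0.244,"z":0,"spin":2.9}]'
python3 - <<'E'
from h import *
d=read_camera("wrist");im=d["img"];cv2.imwrite("pics/w5.png",im[:,:,::-1])
print(state()["eef_pos"],state()["tcp_rot"],proj(d,(527.5,-5.5,29)),d["cx"],d["cy"])
E
```

```text
t: 15.35
eef_pos: [518.2, 32.9, 164.1]
tcp_rot: [-3.139, -0.001, 1.788]
ft_force: [0.1, 0.4, -2.8]
opening: 0.329
[518.22173693  33.65263663 164.24153844] [-3.13977740e+00 -8.71170465e-04  1.78945359e+00] (np.float64(235.73827282928423), np.float64(205.05107311573215)) 279.4683959938939 209.32841294411423
```

View pics/w5.png

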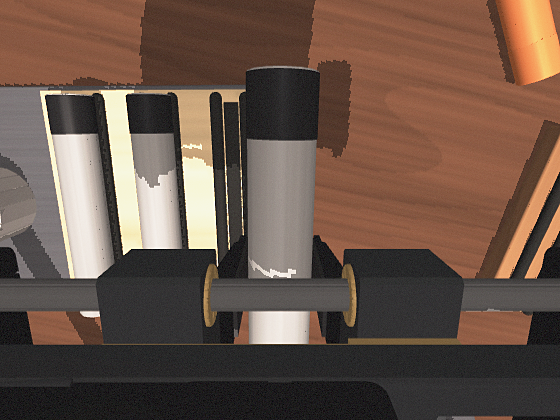

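```bash
python3 - <<'E'
from h import *
d=read_camera("wrist");im=d["img"].astype(int).mean(2)
s=state();print(s["eef_pos"],s["tcp_rot"])
for r in [100,105,115,125,200,220,235]:
    g=im[r,40:330];q=np.where(np.abs(np.diff(g))>25)[0]+40; print(r,q.tolist())
th=s["tcp_rot"][2]; tx=np.array([np.cos(th),np.sin(th)]); ty=np.array([np.sin(th),-np.cos(th)])
def rel(u,v,z):
    p=plane(d,u,v,z);q=p[:2]-s["eef_pos"][:2];return p.round(1),(q@tx).round(1),(q@ty).round(1)
for n,u,v,z in [("rib",216.5,98,29),("rib",219,240,29),("strip",232,110,22),("strip",231.5,235,22),("Aend",151,95,48),("Bend",71,95,48),("held end",283,68,168),("heldband",282,140,174)]: print(n,rel(u,v,z))
E
```

```text
[518.28291858  34.08959606 164.44312057] [-3.14015479e+00 -7.03195143e-04  1.79040433e+00]
100 [40, 44, 103, 104, 124, 125, 176, 177, 207, 208, 220, 221, 237, 238, 245, 318]
105 [40, 41, 44, 45, 46, 103, 104, 125, 176, 177, 208, 220, 221, 222, 236, 238, 318]
115 [42, 46, 104, 105, 126, 177, 178, 208, 209, 221, 222, 223, 237, 238]
125 [43, 44, 48, 49, 105, 106, 127, 128, 178, 209, 221, 222, 223, 237, 238, 239, 317]
200 [56, 61, 105, 115, 136, 169, 170, 177, 183, 184, 213, 214, 224, 225, 226, 227, 239, 240, 241, 242, 246, 247]
220 [59, 60, 64, 107, 108, 117, 118, 138, 177, 178, 181, 185, 214, 225, 226, 227, 240, 242, 247]
235 [61, 62, 66, 109, 114, 119, 120, 139, 179, 180, 184, 186, 215, 216, 226, 227, 228, 242, 246, 247, 313, 318, 319]
rib (array([444.7, -36.3,  29. ]), np.float64(-52.7), np.float64(-87.1))
rib (array([561.9, -13.2,  29. ]), np.float64(-55.7), np.float64(32.3))
strip (array([451.1, -23.4,  22. ]), np.float64(-41.5), np.float64(-78.1))
strip (array([557.4,  -3.8,  22. ]), np.float64(-45.5), np.float64(30.0))
Aend (array([453.8, -80.8,  48. ]), np.float64(-98.1), np.float64(-88.0))
Bend (array([ 466.8, -139. ,   48. ]), np.float64(-157.7), np.float64(-88.0))
held end (array([431.2,  13.7, 168. ]), np.float64(-1.0), np.float64(-89.4))
heldband (array([459.3,  19.5, 174. ]), np.float64(-1.4), np.float64(-60.8))
```

```bash
python3 -m handwheel '[{"hand":0,"x":0.005,"y":-0.02,"z":0,"spin":0},{"hand":0,"x":0.0097,"y":-0.04,"z":0,"spin":0},{"hand":0,"x":0.0097,"y":-0.04,"z":-0.02,"spin":0},{"hand":0,"x":0.0097,"y":-0.04,"z":-0.04,"spin":0},{"hand":0,"x":0.0097,"y":-0.04,"z":-0.06,"spin":0},{"hand":0,"x":0.0097,"y":-0.04,"z":-0.08,"spin":0},{"hand":0,"x":0.0097,"y":-0.04,"z":-0.095,"spin":0},{"hand":0,"x":0.0097,"y":-0.04,"z":-0.105,"spin":0},{"hand":0,"x":0.0097,"y":-0.04,"z":-0.11,"spin":0},{"hand":0,"x":0.0097,"y":-0.04,"z":-0.113,"spin":0},{"hand":0,"x":0.0097,"y":-0.04,"z":-0.114,"spin":0},{"hand":0,"x":0.0097,"y":-0.04,"z":-0.114,"spin":0}]'
python3 -m handwheel '[{"hand":0,"x":0,"y":0,"z":-0.0015,"spin":0},{"hand":0,"x":0,"y":0,"z":-0.0015,"spin":0}]'
```

```text
t: 16.45
eef_pos: [528.7, -6.3, 51.5]
tcp_rot: [3.141, 0.0, 1.791]
ft_force: [0.4, 0.5, -2.7]
opening: 0.331
t: 16.62
eef_pos: [528.6, -6.5, 50.1]
tcp_rot: [3.141, 0.0, 1.791]
ft_force: [0.1, -0.0, -1.9]
opening: 0.334
```

```bash
python3 -m handwheel '[{"hand":0,"x":0,"y":0,"z":-0.001,"spin":0},{"hand":0,"x":0,"y":0,"z":-0.001,"spin":0}]'
python3 -m handwheel '[{"hand":0,"x":0,"y":0,"z":-0.001,"spin":0},{"hand":0,"x":0,"y":0,"z":-0.001,"spin":0}]'
python3 -m handwheel '[{"hand":0,"x":0,"y":0,"z":-0.001,"spin":0},{"hand":0,"x":0,"y":0,"z":-0.001,"spin":0}]'
```

```text
t: 16.78
eef_pos: [528.6, -6.6, 48.9]
tcp_rot: [3.141, 0.0, 1.79]
ft_force: [0.4, -0.1, -1.4]
opening: 0.332
t: 16.95
eef_pos: [528.5, -6.6, 48.5]
tcp_rot: [3.141, 0.0, 1.791]
ft_force: [-2.9, 0.2, 10.1]
opening: 0.329
t: 17.12
eef_pos: [528.6, -6.5, 48.3]
tcp_rot: [3.14, 0.0, 1.791]
ft_force: [-6.3, 0.5, 21.4]
opening: 0.332
```

```bash
python3 -m handwheel '[{"hand":0,"x":0,"y":0,"z":0.0015,"spin":0},{"hand":0,"x":0,"y":0,"z":0.0015,"spin":0},{"hand":0.034,"x":0,"y":0,"z":0.0015,"spin":0},{"hand":0.036,"x":0,"y":0,"z":0.0015,"spin":0},{"hand":0.038,"x":0,"y":0,"z":0.0015,"spin":0},{"hand":0.041,"x":0,"y":0,"z":0.0015,"spin":0},{"hand":0.044,"x":0,"y":0,"z":0.0015,"spin":0},{"hand":0.044,"x":0,"y":0,"z":0.0015,"spin":0},{"hand":0.044,"x":0,"y":0,"z":0.0015,"spin":0}]'
```

```text
t: 17.87
eef_pos: [528.4, -6.5, 48.1]
tcp_rot: [-3.142, -0.0, 1.79]
ft_force: [0.9, -0.1, 0.5]
opening: 0.46
```

```bash
python3 -m handwheel '[{"hand":0.044,"x":0,"y":0,"z":0.004,"spin":0},{"hand":0.044,"x":0,"y":0,"z":0.012,"spin":0},{"hand":0.044,"x":0,"y":0,"z":0.03,"spin":0},{"hand":0.044,"x":0,"y":0,"z":0.06,"spin":0},{"hand":0.044,"x":0,"y":0,"z":0.1,"spin":0},{"hand":0.05,"x":0,"y":0,"z":0.14,"spin":0},{"hand":0.05,"x":0,"y":0,"z":0.18,"spin":0},{"hand":0.05,"x":-0.009,"y":0.04,"z":0.19,"spin":0},{"hand":0.05,"x":-0.009,"y":0.04,"z":0.19,"spin":0},{"hand":0.05,"x":-0.009,"y":0.04,"z":0.19,"spin":0}]'
python3 - <<'E'
from h import *
d=read_camera("wrist");im=d["img"].astype(int);cv2.imwrite("pics/w6.png",im[:,:,::-1])
s=state();print(s["eef_pos"],s["tcp_rot"],s["ft_force"])
c=proj(d,(527.5,-5.5,45));print(c,[proj(d,p) for p in [(440,-25,45),(454,-83,45)]])
# dark bands at the tube ends
m=(im.max(2)<75).astype(np.uint8);n,l,st,ce=cv2.connectedComponentsWithStats(m)
for i in range(1,n):
    if 150<st[i,4]<6000 and st[i,1]<230: print(st[i],ce[i].round(1),plane(d,*ce[i],50).round(1))
g=im.mean(2)
for r in range(100,215,15): print(r,(np.where(np.abs(np.diff(g[r,60:330]))>30)[0]+60).tolist())
E
```

```text
t: 18.7
eef_pos: [519.0, 34.6, 239.7]
tcp_rot: [3.139, 0.001, 1.793]
ft_force: [0.2, -0.4, -0.6]
opening: 0.525
[519.06116806  33.91398772 238.66367381] [3.14097986e+00 2.26872529e-04 1.79212450e+00] [ 1.54783673  0.38624529 -0.51944318]
(np.float64(241.53816279236537), np.float64(189.702231327713)) [(np.float64(239.37585460600874), np.float64(97.91072658596751)), (np.float64(177.35151089415754), np.float64(98.83982454443496))]
[438   0  30  90 455] [452.3  42.6] [350.  155.8  50. ]
[ 158   96  230  197 5991] [252.4 232. ] [567.8  14.6  50. ]
[ 221   96   38  169 1357] [242.3 131.2] [469.8 -15.7  50. ]
[   9  111   65   57 1141] [ 33.1 140.4] [ 523.4 -212.9   50. ]
[441 119  70 128 670] [470.7 185. ] [470.8 218.4  50. ]
[  0 162  19  16 220] [  7.4 169. ] [ 557.4 -236.4   50. ]
100 [87, 88, 94, 95, 137, 138, 157, 158, 196, 197, 220, 246, 253, 255, 256, 273]
115 [89, 90, 96, 97, 139, 140, 158, 159, 197, 198, 200, 220, 221, 255, 256, 257, 259, 262, 265, 266, 273, 327]
130 [91, 92, 99, 134, 141, 160, 198, 199, 202, 203, 221, 234, 237, 256, 273, 275, 280]
145 [93, 94, 101, 135, 142, 143, 161, 166, 174, 194, 195, 199, 222, 227, 234, 253, 254, 256, 273]
160 [70, 95, 96, 103, 137, 138, 143, 144, 163, 164, 195, 200, 223, 224, 254, 256, 257, 273, 274]
175 [97, 98, 105, 145, 164, 165, 196, 201, 223, 224, 254, 256, 257, 273, 274, 284]
190 [99, 100, 107, 140, 147, 165, 166, 197, 201, 202, 224, 225, 254, 255, 257, 273, 274, 284]
205 [70, 75, 101, 102, 109, 141, 148, 166, 198, 199, 202, 203, 224, 225, 226, 227, 255, 257, 274, 284][ WARN:0@0.689] global loadsave.cpp:1063 imwrite_ Unsupported depth image for selected encoder is fallbacked to CV_8U.
```

```bash
python3 -m handwheel '[{"hand":0.055,"x":0.005,"y":-0.02,"z":0,"spin":-1.4},{"hand":0.055,"x":0.01,"y":-0.04,"z":0,"spin":-2.8},{"hand":0.055,"x":0.015,"y":-0.065,"z":0,"spin":-4.2},{"hand":0.055,"x":0.02,"y":-0.09,"z":0,"spin":-5.6},{"hand":0.055,"x":0.025,"y":-0.11,"z":0,"spin":-7},{"hand":0.055,"x":0.03,"y":-0.13,"z":0,"spin":-8.4},{"hand":0.055,"x":0.035,"y":-0.15,"z":0,"spin":-9.8},{"hand":0.055,"x":0.04,"y":-0.17,"z":0,"spin":-11.2},{"hand":0.055,"x":0.045,"y":-0.19,"z":0,"spin":-12.6},{"hand":0.055,"x":0.05,"y":-0.21,"z":0,"spin":-14},{"hand":0.055,"x":0.053,"y":-0.23,"z":0,"spin":-15.4},{"hand":0.055,"x":0.056,"y":-0.249,"z":0,"spin":-16.8},{"hand":0.055,"x":0.056,"y":-0.249,"z":0,"spin":-18.2},{"hand":0.055,"x":0.056,"y":-0.249,"z":0,"spin":-19.6},{"hand":0.055,"x":0.056,"y":-0.249,"z":0,"spin":-21}]'
python3 -m handwheel '[{"hand":0.055,"x":0,"y":0,"z":0,"spin":-1.4},{"hand":0.055,"x":0,"y":0,"z":0,"spin":-2.8},{"hand":0.055,"x":0,"y":0,"z":0,"spin":-4.2},{"hand":0.055,"x":0,"y":0,"z":0,"spin":-5.6},{"hand":0.055,"x":0,"y":0,"z":0,"spin":-7},{"hand":0.055,"x":0,"y":0,"z":0,"spin":-8.4},{"hand":0.055,"x":0,"y":0,"z":0,"spin":-9.8},{"hand":0.055,"x":0,"y":0,"z":0,"spin":-10.7},{"hand":0.055,"x":0,"y":0,"z":0,"spin":-10.7},{"hand":0.055,"x":0,"y":0,"z":0,"spin":-10.7},{"hand":0.055,"x":0,"y":0,"z":0,"spin":-10.7}]'
python3 - <<'E'
from h import *
d=read_camera("wrist");im=d["img"].astype(int).mean(2);s=state();print(s["eef_pos"],s["tcp_rot"])
for v in range(150,262,12): print(v,[(k,int(im[v,k])) for k in (np.where(np.abs(np.diff(im[v,240:330]))>30)[0]+240)])
print(im[150:275:4,288].astype(int).tolist())
E
```

```text
t: 20.0
eef_pos: [574.8, -216.9, 236.8]
tcp_rot: [-3.141, 0.002, -0.05]
ft_force: [-0.8, -0.2, -0.1]
opening: 0.58
t: 20.92
eef_pos: [575.1, -215.9, 237.6]
tcp_rot: [3.141, 0.001, -0.973]
ft_force: [-0.8, -0.4, -0.8]
opening: 0.577
[ 575.21374978 -215.80985517  237.76723358] [ 3.14119986e+00  5.23021634e-04 -9.73803903e-01]
150 [(np.int64(264), 78), (np.int64(293), 218)]
162 [(np.int64(264), 110), (np.int64(293), 199), (np.int64(328), 99)]
174 [(np.int64(251), 105), (np.int64(265), 201), (np.int64(266), 120), (np.int64(291), 24), (np.int64(292), 248), (np.int64(293), 169), (np.int64(305), 249), (np.int64(306), 152), (np.int64(323), 102)]
186 [(np.int64(246), 94), (np.int64(247), 146), (np.int64(261), 255), (np.int64(263), 98), (np.int64(264), 134), (np.int64(266), 228), (np.int64(290), 20), (np.int64(291), 86), (np.int64(292), 255), (np.int64(293), 208), (np.int64(295), 92), (np.int64(296), 149), (np.int64(308), 252), (np.int64(309), 170), (np.int64(318), 97)]
198 [(np.int64(247), 94), (np.int64(265), 245), (np.int64(266), 214), (np.int64(267), 1), (np.int64(290), 31), (np.int64(291), 84), (np.int64(301), 252), (np.int64(313), 101)]
210 [(np.int64(252), 94), (np.int64(253), 174), (np.int64(265), 251), (np.int64(266), 205), (np.int64(267), 0), (np.int64(290), 24), (np.int64(291), 151), (np.int64(302), 221)]
222 [(np.int64(262), 92), (np.int64(266), 253), (np.int64(290), 27), (np.int64(291), 142), (np.int64(294), 240), (np.int64(295), 163)]
234 [(np.int64(266), 117), (np.int64(290), 28), (np.int64(298), 107)]
246 [(np.int64(257), 58), (np.int64(258), 100), (np.int64(265), 58), (np.int64(266), 112), (np.int64(290), 18), (np.int64(294), 38), (np.int64(295), 92), (np.int64(322), 52), (np.int64(323), 90), (np.int64(328), 48)]
258 [(np.int64(266), 70), (np.int64(290), 15)]
[236, 236, 236, 235, 205, 25, 51, 55, 61, 58, 57, 55, 51, 51, 55, 53, 49, 53, 52, 47, 39, 54, 45, 45, 38, 37, 14, 38, 52, 52, 43, 48]
```

```bash
python3 -m handwheel '[{"hand":0.055,"x":0,"y":0.0006,"z":-0.03,"spin":0},{"hand":0.055,"x":0,"y":0.0006,"z":-0.055,"spin":0},{"hand":0.055,"x":0,"y":0.0006,"z":-0.075,"spin":0},{"hand":0.055,"x":0,"y":0.0006,"z":-0.09,"spin":0},{"hand":0.055,"x":0,"y":0.0006,"z":-0.1,"spin":0},{"hand":0.045,"x":0,"y":0.0006,"z":-0.1,"spin":0},{"hand":0.035,"x":0,"y":0.0006,"z":-0.1,"spin":0},{"hand":0.03,"x":0,"y":0.0006,"z":-0.1,"spin":0},{"hand":0.025,"x":0,"y":0.0006,"z":-0.1,"spin":0},{"hand":0.02,"x":0,"y":0.0006,"z":-0.1,"spin":0},{"hand":0.01,"x":0,"y":0.0006,"z":-0.1,"spin":0},{"hand":0,"x":0,"y":0.0006,"z":-0.1,"spin":0},{"hand":0,"x":0,"y":0.0006,"z":-0.1,"spin":0},{"hand":0,"x":0,"y":0.0006,"z":-0.1,"spin":0},{"hand":0,"x":0,"y":0.0006,"z":-0.1,"spin":0}]'
python3 -m handwheel '[{"hand":0,"x":0,"y":0,"z":0.001,"spin":0},{"hand":0,"x":0,"y":0,"z":0.002,"spin":0},{"hand":0,"x":0,"y":0,"z":0.003,"spin":0},{"hand":0,"x":0,"y":0,"z":0.004,"spin":0},{"hand":0,"x":0,"y":0,"z":0.004,"spin":0}]'
```

```text
t: 22.22
eef_pos: [575.6, -214.9, 138.7]
tcp_rot: [-3.141, -0.001, -0.976]
ft_force: [-0.3, 1.8, 5.8]
opening: 0.189
t: 22.63
eef_pos: [575.4, -214.9, 141.2]
tcp_rot: [3.141, 0.001, -0.976]
ft_force: [3.7, -1.9, -14.3]
opening: 0.191
```

```bash
python3 -m handwheel '[{"hand":0,"x":0,"y":0,"z":0.001,"spin":0},{"hand":0,"x":0,"y":0,"z":0.002,"spin":0},{"hand":0,"x":0,"y":0,"z":0.002,"spin":0}]'
python3 -m handwheel '[{"hand":0,"x":0,"y":0,"z":0.001,"spin":0},{"hand":0,"x":0,"y":0,"z":0.001,"spin":0}]'
python3 -m handwheel '[{"hand":0,"x":0,"y":0,"z":0.001,"spin":0},{"hand":0,"x":0,"y":0,"z":0.001,"spin":0}]'
```

```text
t: 22.88
eef_pos: [575.4, -214.9, 143.4]
tcp_rot: [3.141, 0.001, -0.976]
ft_force: [4.8, -1.8, -14.4]
opening: 0.188
t: 23.05
eef_pos: [575.4, -214.9, 144.3]
tcp_rot: [3.141, 0.0, -0.976]
ft_force: [4.0, -1.3, -15.9]
opening: 0.189
t: 23.22
eef_pos: [575.3, -214.9, 144.4]
tcp_rot: [3.141, 0.001, -0.976]
ft_force: [6.4, -4.1, -24.4]
opening: 0.191
```

```bash
python3 -m handwheel '[{"hand":0,"x":0,"y":0,"z":-0.0005,"spin":0.3},{"hand":0,"x":0,"y":0,"z":-0.0005,"spin":1},{"hand":0,"x":0,"y":0,"z":-0.0005,"spin":1.7},{"hand":0,"x":0,"y":0,"z":-0.0005,"spin":2.4},{"hand":0,"x":0,"y":0,"z":-0.0005,"spin":3.1},{"hand":0,"x":0,"y":0,"z":-0.0005,"spin":3.8},{"hand":0,"x":0,"y":0,"z":-0.0005,"spin":4.5},{"hand":0,"x":0,"y":0,"z":-0.0005,"spin":5.2},{"hand":0,"x":0,"y":0,"z":-0.0005,"spin":5.9},{"hand":0,"x":0,"y":0,"z":-0.0005,"spin":6.6},{"hand":0,"x":0,"y":0,"z":-0.0005,"spin":7.3},{"hand":0,"x":0,"y":0,"z":-0.0005,"spin":8},{"hand":0,"x":0,"y":0,"z":-0.0005,"spin":8.7},{"hand":0,"x":0,"y":0,"z":-0.0005,"spin":9.4},{"hand":0,"x":0,"y":0,"z":-0.0005,"spin":10.1},{"hand":0,"x":0,"y":0,"z":-0.0005,"spin":10.8},{"hand":0,"x":0,"y":0,"z":-0.0005,"spin":11.5},{"hand":0,"x":0,"y":0,"z":-0.0005,"spin":12.1},{"hand":0,"x":0,"y":0,"z":-0.0005,"spin":12.7},{"hand":0,"x":0,"y":0,"z":-0.0005,"spin":13}]'
python3 -m handwheel '[{"hand":0,"x":0,"y":0,"z":0,"spin":0.2},{"hand":0,"x":0,"y":0,"z":0,"spin":0.4},{"hand":0,"x":0,"y":0,"z":0,"spin":0.6},{"hand":0,"x":0,"y":0,"z":0,"spin":0.6},{"hand":0,"x":0,"y":0,"z":0,"spin":0.6}]'
python3 -c "
from h import *
s=state();print(s['moment'],s['tcp_rot'],s['ft_force'])"
```

```text
t: 24.88
eef_pos: [575.0, -214.8, 144.4]
tcp_rot: [-3.141, 0.001, 0.162]
ft_force: [4.4, -1.9, -18.3]
opening: 0.184
t: 25.3
eef_pos: [575.0, -214.8, 144.4]
tcp_rot: [-3.141, 0.001, 0.211]
ft_force: [3.8, -2.6, -19.1]
opening: 0.189
[-0.54743706 -0.96084285  0.00977993] [-3.14052766e+00  1.33834693e-03  2.11154950e-01] [  3.76620391  -2.62104368 -19.07149067]
```

```bash
python3 -m handwheel '[{"hand":0,"x":0,"y":0,"z":-0.001,"spin":0.1},{"hand":0,"x":0,"y":0,"z":-0.003,"spin":0.1},{"hand":0,"x":0,"y":0,"z":-0.006,"spin":0.1},{"hand":0,"x":0,"y":0,"z":-0.009,"spin":0.1},{"hand":0,"x":0,"y":0,"z":-0.012,"spin":0.1},{"hand":0,"x":0,"y":0,"z":-0.012,"spin":0.1}]'
```

```text
t: 25.8
eef_pos: [575.1, -214.8, 132.9]
tcp_rot: [-3.141, 0.001, 0.22]
ft_force: [1.0, -2.2, -13.4]
opening: 0.192
```

```bash
python3 -m handwheel '[{"hand":0,"x":0,"y":0,"z":-0.003,"spin":0},{"hand":0,"x":0,"y":0,"z":-0.007,"spin":0},{"hand":0,"x":0,"y":0,"z":-0.011,"spin":0},{"hand":0,"x":0,"y":0,"z":-0.015,"spin":0},{"hand":0,"x":0,"y":0,"z":-0.019,"spin":0},{"hand":0,"x":0,"y":0,"z":-0.023,"spin":0},{"hand":0,"x":0,"y":0,"z":-0.027,"spin":0},{"hand":0,"x":0,"y":0,"z":-0.03,"spin":0},{"hand":0,"x":0,"y":0,"z":-0.032,"spin":0},{"hand":0,"x":0,"y":0,"z":-0.033,"spin":0},{"hand":0,"x":0,"y":0,"z":-0.033,"spin":0}]'
python3 -m handwheel '[{"hand":0,"x":0,"y":0,"z":-0.001,"spin":0},{"hand":0,"x":0,"y":0,"z":-0.001,"spin":0}]'
python3 -m handwheel '[{"hand":0,"x":0,"y":0,"z":-0.001,"spin":0},{"hand":0,"x":0,"y":0,"z":-0.001,"spin":0}]'
```

```text
t: 26.72
eef_pos: [575.2, -214.8, 100.4]
tcp_rot: [-3.141, 0.001, 0.22]
ft_force: [-2.6, 0.5, -9.7]
opening: 0.189
t: 26.88
eef_pos: [575.2, -215.0, 99.7]
tcp_rot: [-3.141, 0.0, 0.22]
ft_force: [-4.2, -0.4, -9.8]
opening: 0.19
t: 27.05
eef_pos: [575.3, -215.1, 99.1]
tcp_rot: [3.141, -0.0, 0.22]
ft_force: [-5.8, -0.8, -5.3]
opening: 0.19
```

```bash
python3 -m handwheel '[{"hand":0,"x":0,"y":0,"z":-0.001,"spin":0},{"hand":0,"x":0,"y":0,"z":-0.001,"spin":0}]'
python3 -m handwheel '[{"hand":0,"x":0,"y":0,"z":-0.0005,"spin":0},{"hand":0,"x":0,"y":0,"z":-0.0005,"spin":0}]'
```

```text
t: 27.22
eef_pos: [575.4, -215.4, 98.5]
tcp_rot: [3.141, -0.0, 0.22]
ft_force: [-6.4, -1.7, -2.2]
opening: 0.188
t: 27.38
eef_pos: [575.4, -215.4, 98.3]
tcp_rot: [3.14, -0.001, 0.22]
ft_force: [-8.3, -2.1, 0.8]
opening: 0.189
```

```bash
python3 -m handwheel '[{"hand":0.025,"x":0,"y":0,"z":0,"spin":0},{"hand":0.05,"x":0,"y":0,"z":0,"spin":0},{"hand":0.05,"x":0,"y":0,"z":0,"spin":0},{"hand":0.05,"x":0,"y":0,"z":0,"spin":0},{"hand":0.05,"x":0,"y":0,"z":0.0,"spin":0},{"hand":0.05,"x":0,"y":0,"z":0.03,"spin":0},{"hand":0.05,"x":0,"y":0,"z":0.07,"spin":0},{"hand":0.06,"x":0,"y":0,"z":0.11,"spin":0},{"hand":0.06,"x":-0.02,"y":0.04,"z":0.14,"spin":0},{"hand":0.06,"x":-0.04,"y":0.08,"z":0.15,"spin":0},{"hand":0.06,"x":-0.06,"y":0.12,"z":0.15,"spin":0},{"hand":0.06,"x":-0.08,"y":0.16,"z":0.15,"spin":0},{"hand":0.06,"x":-0.1,"y":0.2,"z":0.15,"spin":0},{"hand":0.06,"x":-0.11,"y":0.24,"z":0.15,"spin":0},{"hand":0.06,"x":-0.12,"y":0.28,"z":0.15,"spin":0},{"hand":0.06,"x":-0.13,"y":0.32,"z":0.15,"spin":0},{"hand":0.06,"x":-0.13,"y":0.36,"z":0.15,"spin":0},{"hand":0.06,"x":-0.13,"y":0.4,"z":0.15,"spin":0},{"hand":0.06,"x":-0.13,"y":0.44,"z":0.15,"spin":0},{"hand":0.06,"x":-0.13,"y":0.48,"z":0.15,"spin":0}]'
python3 -m handwheel '[{"hand":0.06,"x":0,"y":0,"z":0,"spin":0},{"hand":0.06,"x":0,"y":0,"z":0,"spin":0}]'
python3 - <<'E'
from h import *
t=read_camera("top");s=read_camera("side")
a=cv2.resize(t["img"][150:265,200:385,::-1],None,fx=4,fy=4,interpolation=cv2.INTER_CUBIC)[:,:400]
b=cv2.resize(s["img"][212:327,240:340,::-1],None,fx=4,fy=4,interpolation=cv2.INTER_CUBIC)
cv2.imwrite("pics/f.png",np.hstack([cv2.resize(t["img"][150:265,255:385,::-1],None,fx=3.07,fy=4*1.0),b]) if 0 else np.hstack([cv2.resize(t["img"][160:260,260:385,::-1],(400,320),interpolation=cv2.INTER_CUBIC),cv2.resize(s["img"][212:327,240:350,::-1],(306,320),interpolation=cv2.INTER_CUBIC)]))
E
```

```text
t: 29.05
eef_pos: [445.0, 252.0, 247.6]
tcp_rot: [-3.141, -0.001, 0.22]
ft_force: [1.6, -0.0, 0.5]
opening: 0.631
t: 29.22
eef_pos: [445.0, 251.6, 247.0]
tcp_rot: [-3.142, -0.0, 0.224]
ft_force: [-0.1, -0.1, -0.3]
opening: 0.631
```

View pics/f.png

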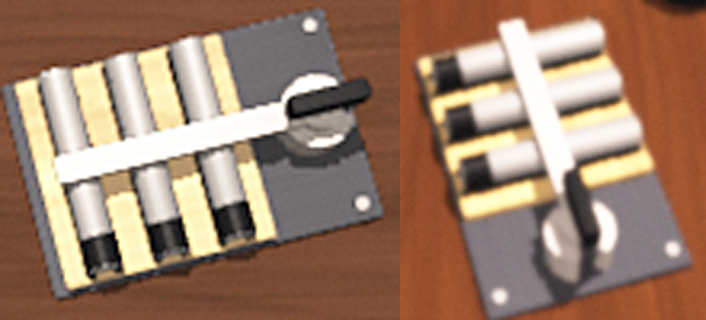

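The final views show three parallel, evenly spaced tubes with their band ends at (103,272), (170,252) and (237,236). The keeper lies across them, home and down.

```bash
python3 -c "
from cell import job_done
print(job_done())"
```

```text
the job is handed in; nothing more can be done
None
```

The tube is stowed in the empty groove, with the keeper back home and down on all three tubes. I handed the job in at about 29 s; no verdict was reported.

- **Keeper up and parked:** I pulled it to its stop, felt about 46 mm up, and swung it about 1.2 rad aside. I lowered it about 5 mm onto its ring before letting go. A picture showed it parked by itself.
- **Tube:** I lifted it from its rest (about 0.24 kg) and lowered it into the +y groove until I felt contact. I eased the load off before opening the fingers. Afterwards the wrist view showed equal 58-pixel spacing to both neighbours, so it is seated in line with them.
- **Keeper home:** I lifted it to the stop again and turned it back to within about 0.01 rad of its starting angle. I then let it down at about 50 mm/s until the downward pull on the gripper was gone. I did not push on to feel the home end stop itself.
- **Last checks:** The final top and side views show three straight, evenly spaced tubes with the keeper across them. The arm was well clear, with about zero force.

**Disagreements:** The cameras differed by up to about 5 mm on the handle and groove positions. I settled this with the wrist camera and by feel. At the end the gripper sat about 1 mm higher than at the first grasp. I put that down to a slightly higher second grip, since the arm looks down on the tubes, but I had no direct reading of keeper height. I did not measure the bystanders again, but neither the arm nor anything it carried should have come near them.

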